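Close-pack hexagonal lamp housings in the gluing tray

TASK

One of the three large hexagonal lamp housings already lies in the shallow wooden tray. Put the other two large ones flat in the tray with it, as a tight honeycomb triangle in which every housing has a flat side face against a flat side face of each of the other two. Leave the small hexagonal housing, the side cutters and the black tape roll where they are, and let go of everything.

Things in the scene. Friction and masses are not known exactly. Their poses are not given: they have to be found in the camera images.
- tray: Shallow open wooden tray, fixed to the table for the work. Outside 222 mm (its x) by 212 mm (its y) by 14 mm high; rim 6 mm wide, so inside 210 x 200 mm; floor 4 mm thick. Origin: centre of its underside, on the table top (the tray floor's upper face is at z = +4 mm in its frame); z up.
- housing_seed: Large hexagonal aluminium lamp housing already in the tray, loose. Body 66 mm across flats (76.2 over corners), 24 mm high, upright sides. Central dark hexagonal heat sink on top, 32 mm across flats, from 24 to 58 mm above the underside, flats parallel to the body's: the place to grip. Origin: centre of underside; z up; side faces look along its x axis and every 60 degrees. About 0.2 kg.
- housing_a: Large hexagonal lamp housing, identical to housing_seed in shape, size and axes; starts loose on the table top, upright. About 0.2 kg.
- housing_b: Large hexagonal lamp housing, identical to housing_seed in shape, size and axes; starts loose on the table top, upright. About 0.2 kg.
- housing_small: Smaller hexagonal lamp housing that does not belong to this job: body 44 mm across flats, 18 mm high, heat sink 24 mm across flats that ends 42 mm above the underside. Stands on the table among the other two. Origin: centre of its underside. Leave it.
- side_cutters: Side cutters with red handles, 52 x 130 x 12 mm, lying on the table in front of the vice. Leave them.
- tape_roll: Black roll of tape lying flat on the table beyond the housings, 64 mm across, 18 mm high. Leave it.

How it is judged:
By the outcome, as a careful person would: the job done as asked, in the order asked, and still so for the second after the job is handed in, with the robot touching nothing.
It also fails if it takes over 51 s, if anything falls off the work surface, if the arm or the gripper's body presses on something with over 40 N, if the wrist force passes 120 N, or if a joint passes its speed limit or range.

ROBOT

A 6-joint arm with a two-finger parallel gripper is mounted at the origin on a cart in front of the work surface, level with it; the furniture and walls round the work are solid. World frame = base frame: x ahead of the robot, y to its left, z up, the work surface at z = 0. Lengths are in m, angles in rad, forces in N, time in s.
With the tool pointing down it reaches from about 0.15 to 0.775 m from the base axis. Payload 6.1 kg.
Tool frame: the origin (TCP) lies between the finger pads; the fingertips stand bot.tip_reach ahead of it and the grasp point (between the pads) is the TCP (bot.tip_reach is the distance from the TCP to the fingertips, in m); z points along the fingers, y is the line along which they close (so a half turn about z gives the same grasp; the last joint's range is limited). The gripper opens to 85 mm and grips with 20 to 120 N. Pads are 22 mm wide; open, the fingers measure 114 mm over their backs; the gripper's body (76 mm by 85 mm) begins 54 mm behind the grasp point. The pads swing forward as they close: fully open they stand 13 mm farther back than shut.
Start: joints at [-1.122, 0.126, -0.04, 1.405, 0, 1.571], TCP at [0.228, -0.473, 0.25] pointing down, gripper open.
Joint ranges: [-2.72, 2.72], [-0.95, 1.95], [-1.27, 1.35], [-1.78, 2.02], [-1.46, 1.47], [-3.14, 3.14]. Speed limits (rad/s): [2.39, 2.39, 3.01, 3.14, 3.14, 3.14].

INTERFACE

Orientations are given as a 3x3 rotation matrix whose columns are the frame's x, y, z axes.
In Python, from cell import bot, move_gripper, kin, cams gives the robot as it stands. Calls block until the motion is done:
- bot.reach(position, orientation): joint-space move of the TCP to a pose.
- bot.move_l(position, frame=None, velocity=0.15): straight line of the TCP; frame=None keeps the orientation; velocity is the mean speed in m/s.
- bot.move_j(angles): joint-space move.
- move_gripper(opening): finger opening in m; the grip force is fixed at half the most; returns when the fingers have stopped.
- bot.sleep(seconds).
- kin.inverse_kinematics(position, orientation): joint angles nearest the present ones, or None.
- cams.snapshot(name): name is "side" or "top"; returns (picture, depth): 384x512x3 uint8, red, green, blue; 384x512 float32, m along the optical axis (not along the pixel's ray), 0 where there is no reading.
- cams.get_calibration(name): a dict with "K" (3x3 intrinsics, pixels), "pose" (4x4, takes a point from camera to world coordinates). Camera axes: x right, y up, looking along -z (the intrinsics and any distortion apply to the point x, -y, -z); pixel columns grow to the right and rows downward; lengths in m; the calibration is good to about 2 mm. A picture is of the moment at which its call begins. get_calibration takes no time and is no camera call.
A pose or a line that the arm cannot do raises bot.Unreachable and nothing moves.
- bot.sign_off(): hands the job in; it is judged then, once.
Readings, each from a call of its own:
- bot.current_t(): time.
- bot.current_q(): joint angles.
- bot.current_qvel(): joint speeds.
- bot.current_tau(): joint torques, N m.
- bot.current_eef_pos(): TCP position.
- bot.current_orientation(): TCP orientation.
- bot.current_ft_force(): force on the tool from outside, world axes, zero at the start.
- bot.current_wrist_torque(): the same for the moment, N m.
- bot.current_gripper_width(): finger opening in m.
- bot.current_grip_force(): force on a finger pad.
Only numpy, scipy, OpenCV 4.12 (cv2) and the standard library are available. Lean on these libraries where they do the work, as an engineer would, in place of code of your own. Each camera call takes 0.05 s, during which the arm holds its last target. There are 200 camera calls.

## Working session

There is one attempt and no reset: what is moved stays moved. The work goes in short steps, each a Python script; the robot and the scene stay as the last script left them, time stands still between calls to the robot, and variables do not carry over. Pictures are saved under pics/ and viewed, at most 10 in all, crops included, and the job is handed in when it is done.

```bash
mkdir -p pics; ls
python3 - <<'E'
from cell import bot, move_gripper, kin, cams
import cv2, numpy as np
ims=[]
for n in ("top","side"):
    p,d=cams.snapshot(n); np.savez(f"{n}0.npz",p=p,d=d)
    c=cams.get_calibration(n); print(n,c)
    cv2.imwrite(f"pics/{n}0.png",p[:,:,::-1])
print(bot.current_t(),bot.tip_reach,bot.current_orientation())
E
```

```text
pics
top {'K': array([[474.11038835,   0.        , 254.82131916],
       [  0.        , 474.11038835, 192.56108159],
       [  0.        ,   0.        ,   1.        ]]), 'pose': array([[ 0.02008441,  0.99579448, -0.08938661,  0.43660408],
       [-0.99976599,  0.02072192,  0.00620975, -0.00650818],
       [ 0.0080359 ,  0.08924097,  0.99597765,  1.05204361],
       [ 0.        ,  0.        ,  0.        ,  1.        ]])}
side {'K': array([[451.20753751,   0.        , 252.09867833],
       [  0.        , 451.20753751, 196.11679422],
       [  0.        ,   0.        ,   1.        ]]), 'pose': array([[-0.93442159,  0.15238873, -0.32192229,  0.1703868 ],
       [-0.35607128, -0.37852738,  0.85435956,  0.9892149 ],
       [ 0.00833836,  0.91295931,  0.40796541,  0.51031464],
       [ 0.        ,  0.        ,  0.        ,  1.        ]])}
0.1 0.019 [[ 9.00962897e-01  4.33895719e-01 -6.02335862e-04]
 [ 4.33896137e-01 -9.00962005e-01  1.26821996e-03]
 [ 7.59348447e-06 -1.40397033e-03 -9.99999014e-01]]
```

View pics/top0.png

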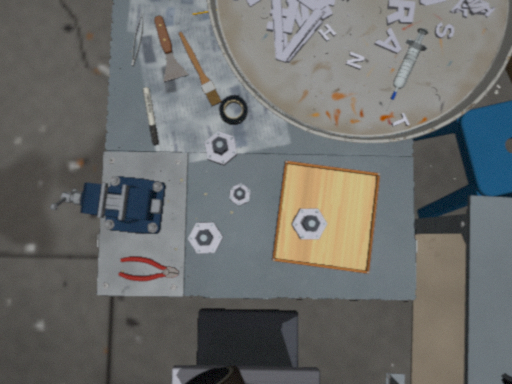

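View pics/side0.png

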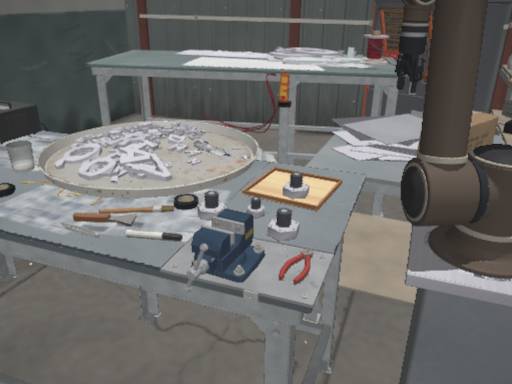

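The top view shows large housings at (221,148) and (205,238), the small one at (240,193), and the seed at (309,223). The tray spans about (275..378, 163..271), with the tape at (233,109) and the cutters at (150,268). Next I'll measure them from the depth and colour data.

```bash
cat > vis.py <<'E'
import numpy as np, cv2
from cell import cams
def cast(name,uv,z):
    c=cams.get_calibration(name);K,T=c["K"],c["pose"]
    uv=np.atleast_2d(uv).astype(float)
    r=np.c_[(uv[:,0]-K[0,2])/K[0,0],-(uv[:,1]-K[1,2])/K[1,1],-np.ones(len(uv))]@T[:3,:3].T
    return T[:3,3]+r*((z-T[2,3])/r[:,2])[:,None]
def cloud(name,d):
    c=cams.get_calibration(name);K,T=c["K"],c["pose"]
    v,u=np.indices(d.shape)
    P=np.stack([(u-K[0,2])/K[0,0]*d,-(v-K[1,2])/K[1,1]*d,-d],-1)
    return P@T[:3,:3].T+T[:3,3]
E
python3 - <<'E'
from vis import *
f=np.load("top0.npz");p,d=f["p"],f["d"];W=cloud("top",d)
print("table z",np.median(W[200:230,240:265,2]),W[200:230,240:265,2].std(), "tray floor",np.median(W[180:200,330:360,2]))
for n,(u,v) in dict(A=(221,148),B=(205,238),S=(240,193),seed=(309,223)).items():
    print(n,p[v-14:v+18:4,u-18:u+20:3].max(2).tolist() if n=="B" else "",W[v,u],W[v,u+11])
    print((W[v-16:v+18:3,u-18:u+20:3,2]*1000).round().astype(int)) if n in("B",) else 0
c=cv2.resize(p[130:280,180:390],None,fx=3.8,fy=3.8,interpolation=cv2.INTER_CUBIC)
cv2.imwrite("pics/crop0.png",c[:,:,::-1])
E
```

```text
table z 0.0010103967092417454 0.07661107137339447 tray floor 0.004971823346792914
A  [0.61946076 0.06103298 0.05675404] [0.62619488 0.03917947 0.02293636]
B [[115, 126, 127, 176, 184, 191, 195, 196, 184, 162, 123, 127, 127], [124, 124, 169, 196, 190, 194, 183, 186, 194, 194, 140, 125, 127], [124, 139, 193, 190, 92, 82, 85, 75, 171, 195, 191, 139, 126], [123, 184, 194, 118, 95, 174, 166, 86, 74, 184, 194, 183, 124], [126, 187, 195, 139, 85, 157, 144, 87, 104, 194, 197, 166, 123], [121, 132, 194, 189, 120, 90, 100, 101, 184, 197, 192, 124, 123], [120, 121, 137, 190, 191, 193, 190, 189, 196, 194, 135, 125, 128], [116, 120, 118, 158, 174, 181, 179, 165, 164, 155, 125, 126, 126]] [0.42855134 0.08906731 0.06003682] [0.42871201 0.06904338 0.02114781]
[[  -1    5   -1    0   -2    1   23   28   26    1   -1    2   -1]
 [   2   -1    3   24   27   25   25   26   23   23   -1    2    1]
 [  -1    4   25   23   27   25   26   24   24   26   16    0    0]
 [   0   -1   21   23   56   59   57   59   22   25   25    3    1]
 [   1   24   22   24   58   58   58   59   31   27   25   25   -1]
 [  -1   27   25   58   58   60   59   58   55   25   25   25   -1]
 [   1   28   23   58   55   58   58   58   34   25   27   26    3]
 [   0   25   26 1052   63   57   59   59   25   25   23    1   -1]
 [  -2    1   23   24   27   22   24   26   25   23   28    0    2]
 [   3    1    0   24   23   27   25   24   31   23    1    2   -1]
 [   3    1   -1   26   26   28   26   28   24   20    1    3    0]
 [   3    4    2   -1    2    0    3    2    3    0    1    3    1]]
S  [0.52541228 0.01879363 0.04471459] [ 0.52967297 -0.0045803   0.00215393]
seed  [ 0.46399453 -0.12671986  0.06420654] [ 0.46542588 -0.15460706  0.02994201]
```

View pics/crop0.png

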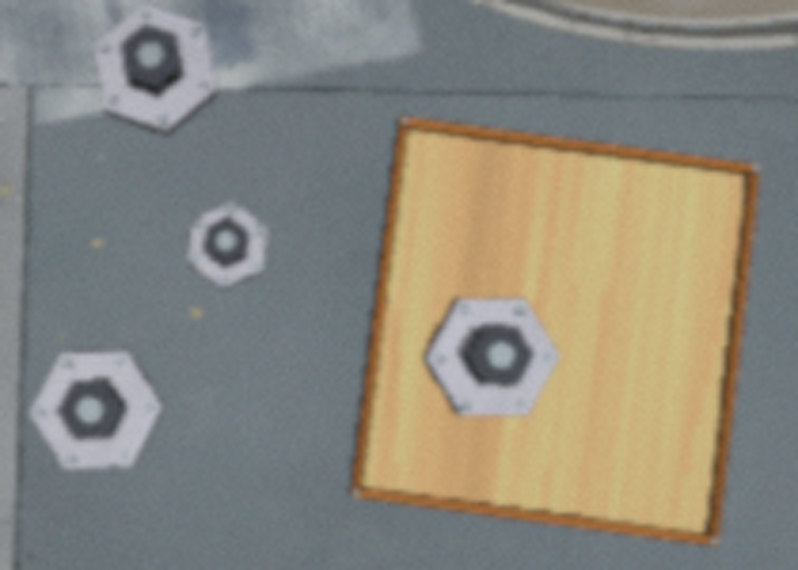

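The crop confirms the layout: the seed is left of centre in the tray and there is free space to its right. Depth heights are clean (table about 0–1 mm, body top 25 mm, sink 58 mm), so I'll use height masks.

```bash
cat >> vis.py <<'E'
def hexes(d,p=None,name="top",zlo=0.019,zbase=0.0):
    """hex bodies by height mask: list of (x,y,angle of a face normal mod 60 deg,area mm2)"""
    W=cloud(name,d); z=W[...,2]
    ok=(d>0)&(z>zlo+zbase)&(z<zbase+0.075)&(W[...,0]>.2)&(W[...,0]<.75)&(abs(W[...,1])<.3)
    m=cv2.medianBlur(ok.astype(np.uint8),5)
    n,L,st,cen=cv2.connectedComponentsWithStats(m)
    out=[]
    for i in range(1,n):
        if not 150<st[i,4]<1500: continue
        c=max(cv2.findContours((L==i).astype(np.uint8),0,1)[0],key=cv2.contourArea)[:,0]
        mm=cv2.drawContours(np.zeros_like(m),[cv2.convexHull(c)],-1,1,-1)
        v,u=np.nonzero(mm)
        P=cast(name,np.c_[u,v],zbase+.024)[:,:2]
        ctr=P.mean(0); q=P-ctr; s=(q[:,0]+1j*q[:,1])/.038
        a=(np.degrees(np.angle((s**6).sum()))/6+30)%60
        px=(1.055-.024-zbase)/474*1e3
        out.append((*ctr,a,len(P)*px*px))
    return out
E
python3 - <<'E'
from vis import *
f=np.load("top0.npz");p,d=f["p"],f["d"]
print("expect area",66**2*.866, 44**2*.866)
for zb in (0,.004):
  for h in hexes(d,zbase=zb): print(zb,np.round(h,4))
# tray by colour: orange/wood
hsv=cv2.cvtColor(p,cv2.COLOR_RGB2HSV)
m=cv2.inRange(hsv,(8,70,90),(28,255,255)); m=cv2.morphologyEx(m,3,np.ones((15,15)))
c=max(cv2.findContours(m,0,1)[0],key=cv2.contourArea)
r=cv2.minAreaRect(c); b=cast("top",cv2.boxPoints(r),.014)
print(r,b.round(4),"sides",[np.linalg.norm(b[i]-b[i-1]).round(4) for i in range(4)],"ctr",b.mean(0).round(4))
E
```

```text
expect area 3772.296 1676.576
0 [ 6.87100000e-01 -1.47300000e-01  4.18685000e+01  1.02002168e+04]
0 [6.272000e-01 6.560000e-02 4.128500e+01 3.780136e+03]
0 [5.2530000e-01 2.1600000e-02 2.4655700e+01 1.1685777e+03]
0 [5.0220000e-01 2.9430000e-01 3.9704600e+01 2.0532904e+03]
0 [ 4.6400000e-01 -1.3110000e-01  1.3716000e+00  3.8605644e+03]
0 [4.3000000e-01 9.3700000e-02 3.7047000e+00 3.9031442e+03]
0.004 [ 6.86200000e-01 -1.46100000e-01  4.17682000e+01  1.00085556e+04]
0.004 [6.2650000e-01 6.5100000e-02 4.0558000e+01 3.4316389e+03]
0.004 [5.03400e-01 2.02000e-01 2.49032e+01 1.43650e+03]
0.004 [5.0230000e-01 2.9380000e-01 4.5028700e+01 2.0984167e+03]
0.004 [ 4.6400000e-01 -1.3080000e-01  1.0953000e+00  3.8071944e+03]
0.004 [4.3040e-01 9.2700e-02 4.0112e+00 3.7180e+03]
((326.4990539550781, 216.6737823486328), (97.56486511230469, 101.57437896728516), 7.431407928466797) [[ 0.382  -0.0523  0.014 ]
 [ 0.6035 -0.0776  0.014 ]
 [ 0.5799 -0.292   0.014 ]
 [ 0.359  -0.2627  0.014 ]] sides [np.float64(0.2116), np.float64(0.2229), np.float64(0.2157), np.float64(0.2228)] ctr [ 0.4811 -0.1712  0.014 ]
```

```bash
cat > arm.py <<'E'
import numpy as np
from cell import bot, move_gripper, kin, cams
def R(deg):
    """tool down, closing axis at deg (mod 180), the half turn nearer the present last joint"""
    best=None
    for a in (deg,deg+180):
        y=np.array([np.cos(np.radians(a)),np.sin(np.radians(a)),0]); z=np.array([0,0,-1.])
        M=np.c_[np.cross(y,z),y,z]; q=kin.inverse_kinematics(bot.current_eef_pos(),M)
        if q is None: continue
        c=abs(q[5]-bot.current_q()[5])+(10 if abs(q[5])>2.9 else 0)
        if best is None or c<best[0]: best=(c,M)
    return best[1]
def say(s): print(s,"t",round(bot.current_t(),2),np.round(bot.current_eef_pos(),4),"w",round(float(bot.current_gripper_width()),4),"F",np.round(bot.current_ft_force(),1),"q6",round(float(bot.current_q()[5]),2))
def centre(xy,a1,a2,z,hover=.12):
    """grip at a1, then at a2 (60 deg apart): housing centred on the tool, held at a2"""
    bot.reach([*xy,hover],R(a1)); bot.move_l([*xy,z],velocity=.2)
    move_gripper(.02); say("grip1")
    move_gripper(.055); bot.reach([*xy,z],R(a2)); move_gripper(.02); say("grip2")
E
python3 - <<'E'
from arm import *
centre([.464,-.131],121.1,61.1,.050)
move_gripper(.055); say("open")
bot.move_l([.464,-.131,.13],velocity=.3); say("up")
E
```

```text
grip1 t 2.74 [ 0.4647 -0.1312  0.051 ] w 0.0311 F [-0.5 -1.6  5.9] q6 2.32
grip2 t 5.25 [ 0.4642 -0.131   0.0502] w 0.0305 F [-0.3  0.6  2.5] q6 0.23
open t 5.61 [ 0.4639 -0.131   0.0499] w 0.055 F [ 0.1  0.1 -0.1] q6 0.23
up t 6.03 [ 0.4649 -0.1313  0.1314] w 0.0549 F [ 0.1 -0.  -0. ] q6 0.23
```

Run:
```python
from arm import *
u=lambda a:np.array([np.cos(np.radians(a)),np.sin(np.radians(a))])
A=np.array([.627,.0653]); seed=np.array([.464,-.131])
centre(A,101,41,.046)
bot.move_l([*A,.14],velocity=.25); say("lift")
T=seed+.066*u(-58.9); S=T+.006*u(-58.9)
M=R(61.1)
bot.reach([*S,.14],M); bot.move_l([*S,.070],velocity=.2); bot.move_l([*S,.0507],velocity=.06); bot.sleep(.2); say("down")
bot.move_l([*(T+.001*u(121.1)),.0505],velocity=.03); bot.sleep(.2); say("pushed")
```

```text
grip1 t 7.88 [0.6285 0.0652 0.0484] w 0.031 F [-0.6 -1.5  6.3] q6 -0.09
grip2 t 9.55 [0.6272 0.0653 0.0462] w 0.0308 F [0.8 0.1 1.9] q6 0.96
lift t 10.07 [0.6269 0.0653 0.1397] w 0.0312 F [ 1.  -0.3 -2.9] q6 0.96
down t 12.36 [ 0.5011 -0.1927  0.0507] w 0.0314 F [-0.2  0.4 -1.8] q6 0.14
pushed t 12.94 [ 0.4976 -0.1866  0.0505] w 0.0315 F [ 0.  -0.6 -3.2] q6 0.15
```

Run:
```python
from arm import *
from vis import hexes
import cv2
move_gripper(.055); p=bot.current_eef_pos(); bot.move_l([p[0],p[1],.13],velocity=.3)
centre([.430,.0935],63.7,123.7,.046)
bot.move_l([.430,.0935,.15],velocity=.25); bot.sleep(.2); say("lift")
pic,d=cams.snapshot("top"); np.savez("top1.npz",p=pic,d=d)
for h in hexes(d,zbase=.004,zlo=.02): print(np.round(h,4))
c=cv2.resize(pic[130:280,180:390],None,fx=3.8,fy=3.8,interpolation=cv2.INTER_CUBIC)
cv2.imwrite("pics/crop1.png",c[:,:,::-1])
```

```text
grip1 t 15.68 [0.4315 0.0936 0.0477] w 0.0312 F [ 0.9 -0.1  5.8] q6 0.67
grip2 t 17.35 [0.4302 0.0936 0.0462] w 0.0311 F [ 0.1 -0.6  1.9] q6 -0.37
lift t 18.12 [0.4288 0.0932 0.148 ] w 0.0313 F [-0.   1.1 -1.6] q6 -0.37
[ 6.86200000e-01 -1.46600000e-01  4.18108000e+01  1.01306111e+04]
```

View pics/crop1.png

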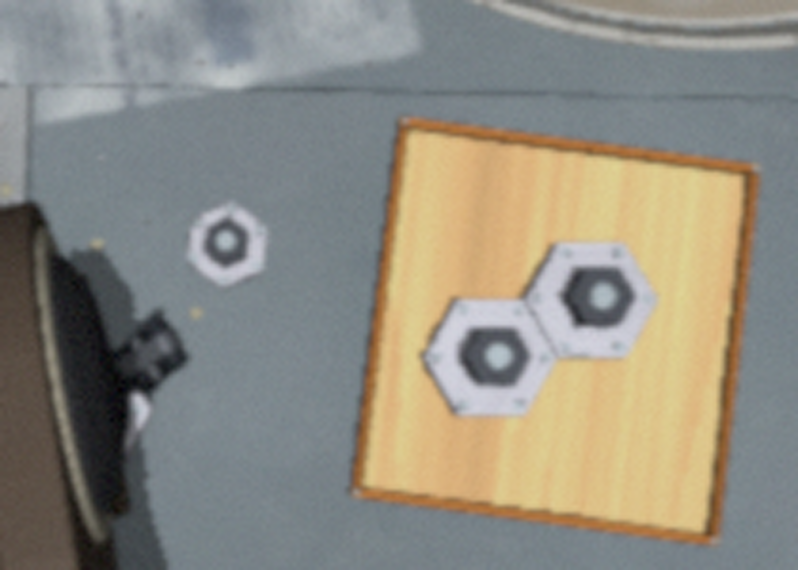

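The picture shows A at (590,298) lying flush against the seed at (490,357), and B is gripped off to the left. Next I'll slide B into the notch.

Run:
```python
from arm import *
from vis import hexes
import cv2
u=lambda a:np.array([np.cos(np.radians(a)),np.sin(np.radians(a))])
seed=np.array([.464,-.131])+.001*u(121.1)
T=seed+.066*u(-118.9); S=T-.007*u(31.1)
bot.reach([*S,.15],R(121.1)); bot.move_l([*S,.070],velocity=.2); bot.move_l([*S,.0507],velocity=.06); bot.sleep(.2); say("down")
bot.move_l([*(T+.0003*u(31.1)),.0505],velocity=.03); bot.sleep(.3); say("pushed")
move_gripper(.055); bot.move_l([*T,.13],velocity=.25); say("up")
bot.reach([.3,.15,.25],R(121.1)); bot.sleep(.2); say("away")
pic,d=cams.snapshot("top"); np.savez("top2.npz",p=pic,d=d)
pic2,_=cams.snapshot("side")
cv2.imwrite("pics/crop2.png",cv2.resize(pic[150:280,265:390],None,fx=4.6,fy=4.6,interpolation=cv2.INTER_CUBIC)[:,:,::-1])
cv2.imwrite("pics/side2.png",cv2.resize(pic2[140:260,200:360],None,fx=4.6,fy=4.6,interpolation=cv2.INTER_CUBIC)[:,:,::-1])
```

```text
down t 20.49 [ 0.4255 -0.1916  0.0507] w 0.031 F [ 0.2 -0.4 -2.2] q6 -0.97
pushed t 21.18 [ 0.4318 -0.1878  0.0505] w 0.0311 F [-0.3 -0.1 -2.6] q6 -0.95
up t 22.01 [ 0.4322 -0.1882  0.131 ] w 0.0549 F [-0.8 -0.4 -1.3] q6 -0.95
away t 23.63 [0.3003 0.1495 0.2496] w 0.0552 F [-0.  -0.4 -0.3] q6 -0.08
```

View pics/crop2.png

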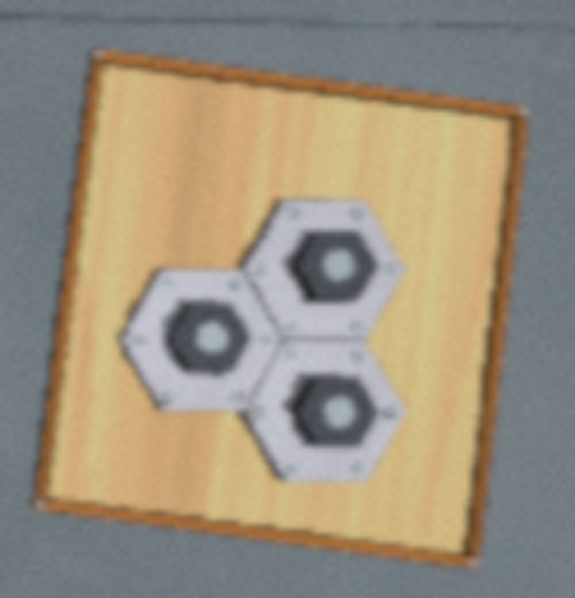

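View pics/side2.png

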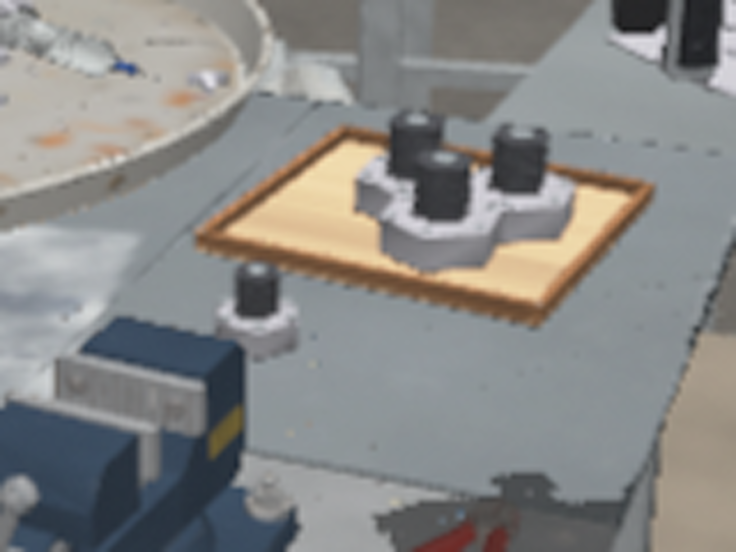

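Both views show all three housings flat and tight, at (207,338), (333,267) and (333,412) in the crop. The small housing, cutters and tape look undisturbed. Before handing in I'll check the centre distances.

Run:
```python
from vis import *
def sinks(f):
    f=np.load(f);d=f["d"];W=cloud("top",d);z=W[...,2]
    m=((d>0)&(z>.05)&(z<.075)&(abs(W[...,0]-.46)<.1)&(abs(W[...,1]+.17)<.1)).astype(np.uint8)
    m=cv2.medianBlur(m,5);n,L,s,c=cv2.connectedComponentsWithStats(m)
    return cast("top",[c[i] for i in range(1,n) if s[i,4]>60],.062)[:,:2]
for f in ("top0.npz","top1.npz","top2.npz"):
    P=sinks(f);print(f,P.round(4).tolist(),[(round(1e3*np.linalg.norm(P[i]-P[j]),2)) for i in range(len(P)) for j in range(i)])
# bright-disc centres
f=np.load("top2.npz");g=f["p"].min(2)
W=cloud("top",f["d"])
h=[x for x in hexes(f["d"])];print([np.round(x[:3],4).tolist() for x in h])
# total silhouette of the trio: area minus 3 hexes, and min-width along the three directions
z=W[...,2];m=((z>.022)&(z<.08)&(abs(W[...,0]-.46)<.09)&(abs(W[...,1]+.17)<.09)).astype(np.uint8);m=cv2.medianBlur(m,5)
v,u=np.nonzero(m);P=cast("top",np.c_[u,v],.028)[:,:2]
for a in (1.1,61.1,121.1):
    q=P@[np.cos(np.radians(a)),np.sin(np.radians(a))];print(a,"extent mm (ideal 132)",round(np.ptp(q)*1e3,1))
```

```text
top0.npz [[0.4641, -0.1309]] []
top1.npz [[0.4977, -0.1862], [0.464, -0.1294]] [np.float64(66.08)]
top2.npz [[0.4986, -0.1861], [0.4641, -0.1289], [0.4322, -0.1865]] [np.float64(66.76), np.float64(66.36), np.float64(65.84)]
[[0.6869, -0.1468, 41.735], [0.5024, 0.2944, 37.7812], [0.5268, 0.0201, 20.1416]]
1.1 extent mm (ideal 132) 131.5
61.1 extent mm (ideal 132) 132.1
121.1 extent mm (ideal 132) 133.0
```

Run:
```python
from vis import *
from cell import bot
Z=[];C=[]
for i in range(16):
    p,d=cams.snapshot("top");Z.append(d);C.append(p.astype(float))
Z=np.array(Z);print("t",bot.current_t(),"depth noise per pixel mm",1e3*np.std(Z[:,170:180,330:340],0).mean())
d=np.median(Z,0);p=np.mean(C,0)
np.savez("avg.npz",p=p,d=d)
W=cloud("top",d);z=W[...,2]
m=((z>.045)&(z<.075)&(abs(W[...,0]-.46)<.1)&(abs(W[...,1]+.17)<.1)).astype(np.uint8)
n,L,s,c=cv2.connectedComponentsWithStats(m)
ids=[i for i in range(1,n) if s[i,4]>60]
def rep(t,P): print(t,P.round(4).tolist(),[round(1e3*np.linalg.norm(P[i]-P[j]),2) for i,j in((0,1),(0,2),(1,2))])
rep("depth",cast("top",[c[i] for i in ids],.062)[:,:2])
# bright disc on the sink top, weighted centroid above the dark surround
cc=[];g=p.min(2)
for i in ids:
    v,u=np.nonzero(L==i); k=np.hypot(u-c[i][0],v-c[i][1])<6; u,v=u[k],v[k]; w=np.clip(g[v,u]-110,0,None)
    cc.append([(u*w).sum()/w.sum(),(v*w).sum()/w.sum()])
rep("disc",cast("top",cc,.062)[:,:2])
o=cv2.resize(p.astype(np.uint8)[188:262,285:360],None,fx=8,fy=8,interpolation=cv2.INTER_CUBIC)
cv2.imwrite("pics/avg.png",o[:,:,::-1])
```

```text
t 24.5333 depth noise per pixel mm 14.521623
depth [[0.498, -0.1858], [0.4641, -0.1286], [0.432, -0.1862]] [np.float64(66.52), np.float64(65.96), np.float64(65.94)]
disc [[0.4984, -0.1878], [0.4645, -0.1305], [0.4318, -0.1884]] [np.float64(66.61), np.float64(66.61), np.float64(66.52)]
```

View pics/avg.png

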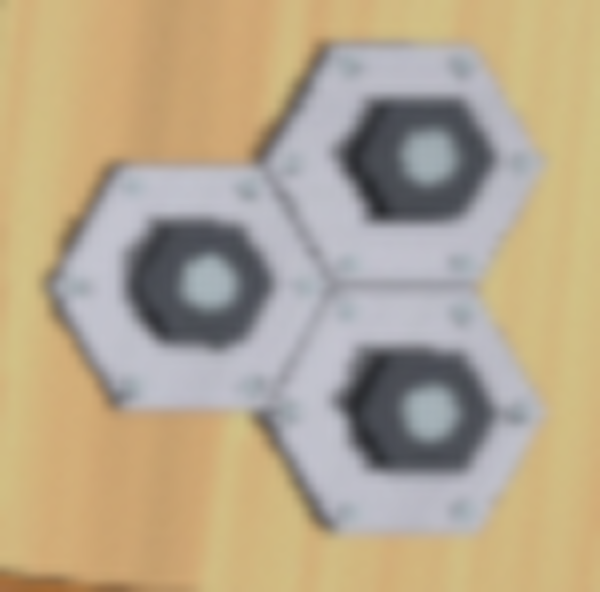

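The seams are equal and thin, with discs at (430,157), (208,283) and (430,413). To calibrate the disc measure, I'll apply it to the earlier frame, where A had just been pressed against the seed.

Run:
```python
from vis import *
def discs(f):
    p=np.load(f)["p"].astype(float);g=p.min(2);out=[]
    for x in ((0.498,-.1866),(.4641,-.1295),(.432,-.187)):
        c=cams.get_calibration("top");T=np.linalg.inv(c["pose"]);q=T[:3,:3]@[*x,.062]+T[:3,3]
        u0=c["K"][0,2]+c["K"][0,0]*q[0]/-q[2];v0=c["K"][1,2]+c["K"][1,1]*-q[1]/-q[2]
        v,u=np.indices(g.shape);k=np.hypot(u-u0,v-v0)<6;w=np.clip(g-110,0,None)*k
        out.append([(u*w).sum()/max(w.sum(),1),(v*w).sum()/max(w.sum(),1)])
    P=cast("top",out,.062)[:,:2]
    print(f,P.round(4).tolist(),[round(1e3*np.linalg.norm(P[i]-P[j]),2) for i,j in((0,1),(0,2),(1,2))])
discs("top1.npz");discs("top2.npz");discs("avg.npz")
```

```text
top1.npz [[0.4977, -0.1881], [0.4637, -0.1308], [0.4318, -0.1871]] [np.float64(66.59), np.float64(65.95), np.float64(64.73)]
top2.npz [[0.4985, -0.1878], [0.4644, -0.1305], [0.4318, -0.1885]] [np.float64(66.66), np.float64(66.67), np.float64(66.51)]
avg.npz [[0.4984, -0.1878], [0.4645, -0.1305], [0.4318, -0.1884]] [np.float64(66.61), np.float64(66.61), np.float64(66.52)]
```

The pressed pair measured 66.59 mm on the same scale. All three pairs now read 66.5–66.6 mm, so every face is in contact.

```bash
python3 -c "
from cell import bot
print(bot.sign_off(), bot.current_t())"
```

```text
the job is handed in; nothing more can be done
the job is handed in; nothing more can be done
```

I put the other two large housings flat in the tray with the first as a tight triangle, all three faces touching as far as the camera can show, left the other items alone, let go of everything, and handed the job in at about 25 s on the robot's clock.

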